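# Walk the bench power supply back into its parking frame and latch it

### The arm

A 6-joint arm with a two-finger parallel gripper is mounted at the origin on a cart in front of the work surface, level with it; the furniture and walls round the work are solid. World frame = base frame: x ahead of the robot, y to its left, z up, the work surface at z = 0. Lengths are in m, angles in degrees, forces in N, time in s.
With the tool pointing down it reaches from about 0.3 to 0.75 m from the base axis. Payload 8.5 kg.
Tool frame: the origin (TCP) lies between the finger pads; the fingertips stand 25 mm ahead of it and the grasp point (between the pads) lies 6 mm ahead of it; x points along the fingers, y is the direction in which the jaws open and shut, and the axes are right-handed (so a half turn about x gives the same grasp; the last joint's range is limited). The gripper opens to 85 mm and grips with 20 to 120 N. Pads are 22 mm wide; open, the fingers measure 114 mm over their backs; the gripper's body (76 mm by 85 mm) begins 54 mm behind the grasp point. The pads swing forward as they close: fully open they stand 13 mm farther back than shut.
Start: joints at [57.622, 21.807, 74.336, -0, 83.858, -12.336], TCP at [0.188, 0.517, 0.256] pointing down, gripper open.
Joint ranges: [-178.18, 178.18], [-50.72, 133.34], [12.68, 142.11], [-81.47, 261.47], [9.98, 163.14], [-165.26, 165.26]. Speed limits (degrees/s): [136.94, 136.94, 180, 180, 180, 180].

### API

Orientations are given as a 3x3 rotation matrix whose columns are the frame's x, y, z axes.
In Python, from rig import sensors, get_image, workorder gives the robot as it stands.
- The arm moves only by the tool arm_command, never from a script. Its argument "plan" is a list that holds one entry, the list of rows, each a list of 6 numbers: the shift along the tool's x, y, z in units of 25 mm (1.0 is 25 mm), then the turn, a rotation vector about the tool's x, y, z in units of 6 degrees (1.0 is 6 degrees). In form: [[[dx, dy, dz, ax, ay, az], ...]]. A call has 1 to 10 rows; each row is the pose to reach, as a shift and turn from the pose commanded when the call began, along the tool's axes at that moment; what a row does not reach only later rows make up. A row lasts 1/10 s, in which the tool goes at most 50 mm and 8.59 degrees, less where a joint would pass 70% of its speed; a pose out of reach is approached as far as the arm can. A call with a gripper value outside its range is refused whole. "jaw" is the closure, from 0 (fully open) to 1 (shut), set as the call begins (left out, the last holds). The fingers move at their own pace and stop on an object; "newtons" is the grip in N (left out, the last holds). Time passes only in rows, so rows that repeat a pose let the fingers close. It gives the time, the measured TCP pose, the force and the opening at its end, in the units of the state.
- sensors.observe(): the state, without advancing time (a new reading comes with each control period).
- get_image(name): name is "side" or "top" or "wrist"; returns a dict with "img" (420x560x3 uint8, red, green, blue), "fx", "fy", "cx", "cy" (pixels), "dist" ([k1, k2, p1, p2, k3] as OpenCV has them; the pictures are not rectified), "T" (4x4, takes a point from camera to world coordinates). Camera axes: x right, y up, looking along -z (the intrinsics and any distortion apply to the point x, -y, -z); pixel columns grow to the right and rows downward; lengths in m; the calibration is good to about 2 mm. A picture is of the moment at which its call begins. There is no depth.
- workorder.close_job(): hands the job in, once; it reports no verdict.
The state is a dict: "time_s": time; "q": joint angles; "qvel": joint speeds; "joint_efforts": joint torques, N m; "position": TCP position; "tool_rot": TCP orientation; "ft_force": force on the tool from outside, world axes, zero at the start; "wrist_torque": the same for the moment, N m; "grip_width": finger opening in m.
Only numpy, scipy, OpenCV 4.12 (cv2) and the standard library are available. Lean on these libraries where they do the work, as an engineer would, in place of code of your own. Each camera call takes 0.05 s, during which the arm holds its last target. There are 200 camera calls.

### The job

The bench power supply has been pulled out of its low steel parking frame. Without lifting it, walk it straight back in, away from you, with alternate pushes on the two bare grey ends of its front - never on the raised black control panel between them, and never letting it turn more than about 20 degrees from square to the frame - until both its back corners are up against the back stop. Then swing the frame's latch fully closed across the right-hand end of the supply's front, leaving the things standing around undisturbed.

Things in the scene. Friction and masses are not known exactly. Their poses are not given: they have to be found in the camera images.
- supply_center (a point): Centre of the bench power supply, a grey case 85 (x) x 200 (y) x 75 (z) mm, about 1.9 kg +-20 %, loose on the bench, too big to grip. Own x points away from the robot (the way it must go), y left, z up; point 37.5 mm above the bench. Its front is the -x face. Pushed (5 to 15 N) at one end of the front, that end swings forward and the other stays about where it is; it moves only while pushed.
- supply_front_left (a point): Front left edge of the supply case (own x = -42.5, y = +100 mm, half-way up). The bare grey push area reaches from here 44 mm inward, full height. Between the two bare ends (own y -56 to +56 mm) is the black control panel, 6 to 69 mm high, standing out 14 mm from the grey face, its knobs up to 28 mm: do not push there.
- supply_front_right (a point): Front right edge of the supply case (own x = -42.5, y = -100 mm, half-way up). The right-hand bare grey push area reaches from here 44 mm inward, full height.
- supply_back_left (a point): Back left edge of the supply case (own x = +42.5 mm, y = +100 mm, half-way up).
- supply_back_right (a point): Back right edge of the supply case (own x = +42.5 mm, y = -100 mm, half-way up).
- frame: Parking frame screwed to the bench: a low U, 32 mm high, open to the robot: steel back stop, slippery white plastic side cheeks. Origin on the bench under the centre of the parked supply; x points into it, y left, z up. Back stop's face x = +42.5 mm; cheeks' faces y = +-116 mm (+-114 at their mouth, x = -30); lead-ins flare to x = -66, y = +-128 mm. Parked, the supply's front is at x = -42.5 mm.
- latch_pivot (a point): Axis of the latch (vertical pivot) at the frame's right front, at x = -52.5, y = -150 mm in the frame's axes; this point is at the height of the bar, 44 mm above the bench.
- latch (a joint): Angle of the latch, an L-shaped dark steel bar (12 x 12 mm, 38 to 50 mm up) turning level: 0 = closed (stop), 1.75 = open; growing = anticlockwise from above; stays where left (about 1 N at the knob). At 0 its 75 mm leg points along the frame's +y, across the parked supply's right end with 4 mm play, its 60 mm leg along the frame's -x. It cannot close if that end is not home.
- latch_knob (a point): Middle of the upright round black knob at the end of the latch's other leg, 60 mm from the pivot axis: 24 mm diameter from 62 to 86 mm above the bench (narrower foot down to the bar); point at 72 mm. Can be gripped from above and led round the pivot; the tall drawer cabinet stands about 100 mm behind it (front near world x = 0.6 m).
- slide_pack: Bystander: wrapped pale block of slides, 70x88x32 mm, left of the frame; origin under its centre. Leave alone.
- pot_small: Bystander: small white pot with a screw cap, 48 mm diameter, 52 mm high, left of the supply; origin under its centre. Leave alone.
- dropper_bottle: Bystander: slim dropper bottle, 28 mm diameter, 94 mm high, to the right of the frame behind the latch; origin under its centre. Leave alone.
- tape_roll: Bystander: roll of tape lying flat, 81 mm diameter, 19 mm high, at the right; origin under its centre. Leave alone.
- cassette_f: Bystander: flat plastic cassette, 44x49x7 mm, behind the frame; origin under its centre. Leave alone.
- forceps_a: Bystander: steel forceps lying flat, 118 mm long, at the right front; origin under its centre. Leave alone.

How it is judged:
By the outcome, as a careful person would: the job done as asked, in the order asked, and still so for the second after the job is handed in, with the robot touching nothing.
It also fails if it takes over 67 s, if anything falls off the work surface, if the arm or the gripper's body presses on something with over 40 N, if the wrist force passes 120 N, or if a joint passes its speed limit or range.

## Working session

There is one attempt and no reset: what is moved stays moved. The work goes in short steps, Python scripts to look and compute and a tool call to move; the robot and the scene stay as the last step left them, time stands still between calls to the robot, and variables do not carry over. Pictures are saved under pics/ and viewed, about 8 in all and at most 12, crops included, and the job is handed in when it is done.

Besides the shell and the picture viewer there is one more tool, called after "Request:" as name(argument=value, ...) on one line, values as JSON. arm_command: Moves the arm, as the interface text tells. Its arguments: {"type":"object","properties":{"plan":{"type":"array","items":{"type":"array","items":{"type":"array","items":{"type":"number"}}}},"jaw":{"type":"number"},"newtons":{"type":"number"}},"required":["plan"]}

```bash
mkdir -p pics; ls
python3 - <<'E'
from rig import sensors,get_image
import cv2,numpy as np
s=sensors.observe();print(s)
for n in("top","side"):
    d=get_image(n);cv2.imwrite(f"pics/{n}0.png",d["img"][:,:,::-1]);np.save(f"pics/{n}0.npy",d,allow_pickle=True)
    print(n,d["fx"],d["fy"],d["cx"],d["cy"],d["dist"],d["T"])
E
```

```text
pics
{'time_s': 0.0, 'q': array([ 5.76234177e+01,  2.18391028e+01,  7.43876780e+01, -1.95975967e-04,
        8.38596281e+01, -1.23354724e+01]), 'qvel': array([ 0.02158203, -0.02901564,  0.01296385,  0.06081536,  0.04145388,
        0.0644916 ]), 'joint_efforts': array([-1.68636320e-04, -4.48467851e+01, -2.31276709e+01, -2.52638119e-04,
        4.81223702e-03, -8.93468467e-06]), 'position': array([0.18832539, 0.51644873, 0.25571224]), 'tool_rot': array([[-8.04697694e-04,  3.42693349e-01,  9.39446976e-01],
       [-1.27549786e-03,  9.39446164e-01, -3.42694145e-01],
       [-9.99998863e-01, -1.47402779e-03, -3.18865530e-04]]), 'ft_force': array([ 0.69262684, -0.40926795, -0.0686284 ]), 'wrist_torque': array([ 0.01327485, -0.01126121,  0.0080679 ]), 'grip_width': 0.08512341841033104}
top 519.362617583127 519.362617583127 287.8562211463923 212.07842698844792 [-0.07340909  0.          0.          0.          0.        ] [[-0.02490207  0.98230483 -0.18562627  0.30116739]
 [-0.99968653 -0.02495094  0.0020732  -0.0356898 ]
 [-0.00259504  0.1856197   0.98261823  1.36240789]
 [ 0.          0.          0.          1.        ]]
side 539.2104523223853 539.2104523223853 284.5399644444916 204.0911068536971 [-0.21271696  0.          0.          0.          0.        ] [[-5.59934232e-01  6.97860690e-01 -4.46614053e-01 -9.26515333e-03]
 [-8.28536467e-01 -4.72264922e-01  3.00820821e-01  2.93251315e-01]
 [-9.89125485e-04  5.38475905e-01  8.42640327e-01  1.08998176e+00]
 [ 0.00000000e+00  0.00000000e+00  0.00000000e+00  1.00000000e+00]]
```

View pics/top0.png

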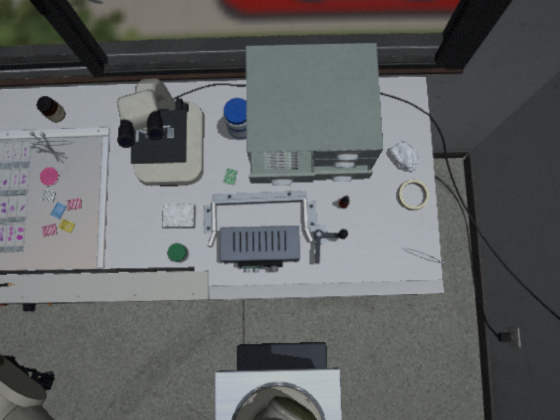

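View pics/side0.png

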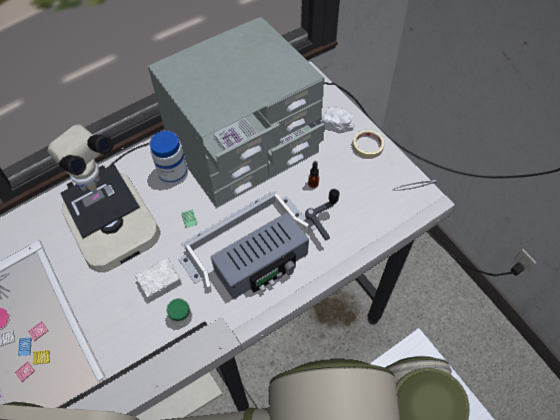

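Top: the supply's top spans about (219–299, 227–264), the frame is behind it, and the latch pivot is near (318,233) with its knob near (343,234). I'll enlarge both views.

```bash
cat > h.py <<'E'
import numpy as np,cv2
from rig import sensors,get_image
def ray(d,u,v,z):
    K=np.array([[d["fx"],0,d["cx"]],[0,d["fy"],d["cy"]],[0,0,1]])
    p=cv2.undistortPoints(np.array([[[u,v]]],float),K,np.array(d["dist"]))[0,0]
    r=d["T"][:3,:3]@np.array([p[0],-p[1],-1]);o=d["T"][:3,3]
    return o+r*(z-o[2])/r[2]
def proj(d,P):
    P=np.atleast_2d(P);c=(P-d["T"][:3,3])@d["T"][:3,:3]*[1,-1,-1]
    K=np.array([[d["fx"],0,d["cx"]],[0,d["fy"],d["cy"]],[0,0,1]])
    return cv2.projectPoints(c,np.zeros(3),np.zeros(3),K,np.array(d["dist"]))[0][:,0]
def load(n): return np.load(f"pics/{n}.npy",allow_pickle=True).item()
def crop(d,u0,v0,u1,v1,s,f):
    im=cv2.resize(d["img"][v0:v1,u0:u1,::-1],None,fx=s,fy=s,interpolation=cv2.INTER_CUBIC);cv2.imwrite(f,im)
E
python3 - <<'E'
from h import *
crop(load("top0"),195,180,355,285,5,"pics/tc.png")
crop(load("side0"),175,170,345,300,4,"pics/sc.png")
E
```

```text
(no output)
```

View pics/tc.png

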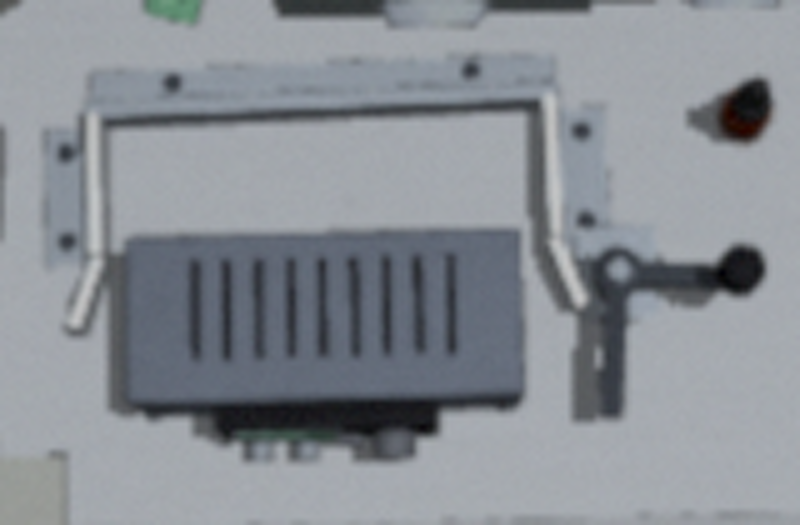

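View pics/sc.png

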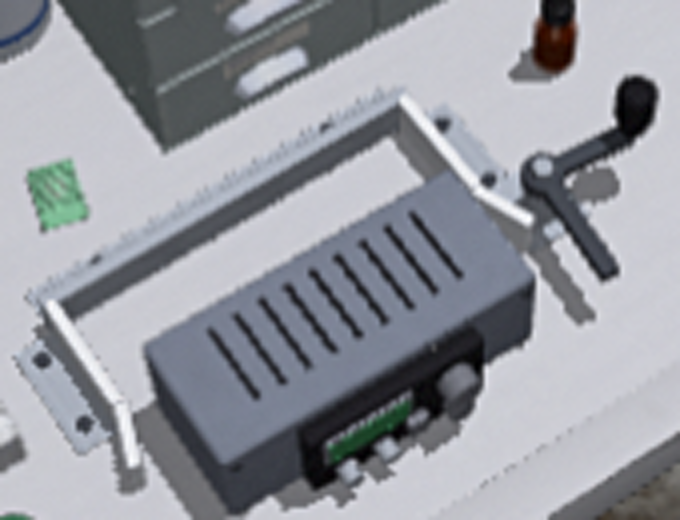

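Run:
```python
from h import *
t=load("top0");s=load("side0")
def T(u,v,z): return ray(t,195+(u-2)/5,180+(v-2)/5,z)*1000
def S(u,v,z): return ray(s,175+(u-1.5)/4,170+(v-1.5)/4,z)*1000
pts=dict(BL=(127,240,.075),BR=(519,231,.075),FR=(522,403,.075),FL=(127,403,.075),stopL=(107,122,.032),stopR=(538,104,.032),
 cheekLin=(103,250,.032),cheekRin=(550,236,.032),tipL=(72,328,.032),tipR=(580,303,.032),piv=(621,268,.05),knob=(741,266,.086),barend=(611,417,.05),cab=(480,12,0))
for k,v in pts.items(): print("T",k,T(*v)[:2].round(1))
ps=dict(BL=(148,350,.075),BR=(440,175,.075),FR=(533,278,.075),FL=(225,465,.075),stopL=(62,312,.032),stopR=(400,103,.032),piv=(542,168,.05),knob=(637,95,.086))
for k,v in ps.items(): print("S",k,S(*v)[:2].round(1))
```

```text
T BL [509. 133.]
T BR [508.7 -64. ]
T FR [422.2 -63. ]
T FL [427.  133.2]
T stopL [578.8 149.1]
T stopR [582.6 -76.8]
T cheekLin [511.  151.2]
T cheekRin [512.6 -80.9]
T tipL [470.7 167.2]
T tipR [477.2 -95.3]
T piv [ 492.2 -116.1]
T knob [ 486.5 -173.5]
T barend [ 416.3 -108.3]
T cab [641. -48.]
S BL [504.8 133.1]
S BR [508.4 -55.6]
S FR [426.6 -60.6]
S FL [425.5 133.4]
S stopL [574.  154.6]
S stopR [584.7 -78.8]
S piv [ 492.6 -114.7]
S knob [ 484.5 -172.7]
```

Estimates:
- Frame origin is about (0.540, 0.035) m, yaw about 1°.
- Supply is about square, with its front at x≈0.425, centre y≈0.035 and about 72 mm to go.
- Latch pivot is (0.492, -0.116) and the knob (0.486, -0.173), so the latch is about 83° open.

I'll push with the closed fingers, tool z along world x, starting at the left end.

Request:
arm_command(plan=[[[2.2,-12.3,12.6,-3.34,0,0],[2.2,-12.3,12.6,-3.34,0,0],[2.2,-12.3,12.6,-3.34,0,0],[2.2,-12.3,12.6,-3.34,0,0],[2.2,-12.3,12.6,-3.34,0,0],[2.2,-12.3,12.6,-3.34,0,0],[2.2,-12.3,12.6,-3.34,0,0],[2.2,-12.3,12.6,-3.34,0,0],[2.2,-12.3,12.6,-3.34,0,0],[2.2,-12.3,12.6,-3.34,0,0]]], jaw=1, newtons=30)

```text
time_s: 1.1
position: [0.3811, 0.1154, 0.2007]
tool_rot: [[-0.0, 0.008, 1.0], [-0.001, 1.0, -0.008], [-1.0, -0.001, -0.0]]
ft_force: [0.0, -0.1, 0.8]
grip_width: -0.0001
```

Request:
arm_command(plan=[[[2,0.16,0,0,0,0],[4,0.16,0,0,0,0],[5,0.16,0,0,0,0],[5.7,0.16,0,0,0,0],[5.7,0.16,0,0,0,0]]])

```text
time_s: 1.6
position: [0.3778, 0.1243, 0.0573]
tool_rot: [[-0.005, -0.0, 1.0], [-0.0, 1.0, 0.0], [-1.0, -0.0, -0.005]]
ft_force: [-0.3, 0.0, 1.4]
grip_width: 0.0002
```

Run:
```python
from h import *
d=get_image("side");e=get_image("top")
a=cv2.resize(d["img"][150:330,165:345,::-1],(400,400),interpolation=cv2.INTER_CUBIC)
b=cv2.resize(e["img"][170:290,195:355,::-1],(400,300),interpolation=cv2.INTER_CUBIC)
b=cv2.copyMakeBorder(b,0,100,0,0,cv2.BORDER_CONSTANT)
cv2.imwrite("pics/app.png",np.hstack([a,b]))
```

```text
(no output)
```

View pics/app.png

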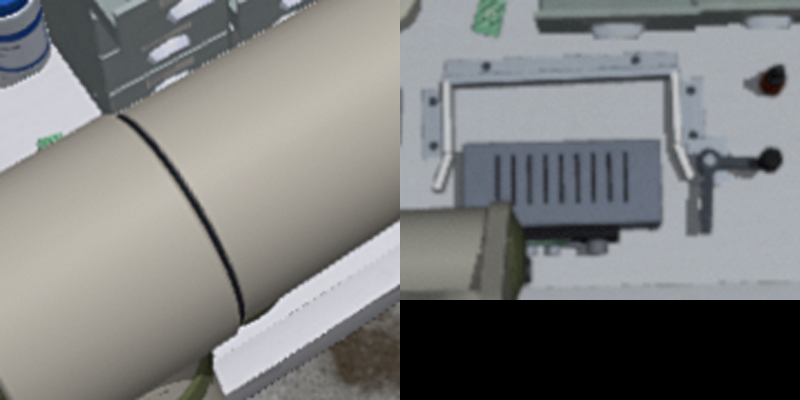

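The arm hides the left end from both cameras. The top view still shows the supply square and untouched. I'll start the left push and use the force reading to detect contact.

Request:
arm_command(plan=[[[0,-0.2,0.5,0,0,0],[0,-0.2,1.0,0,0,0],[0,-0.2,1.2,0,0,0],[0,-0.2,1.4,0,0,0],[0,-0.2,1.6,0,0,0],[0,-0.2,1.8,0,0,0]]])

```text
time_s: 2.3
position: [0.4215, 0.1192, 0.0586]
tool_rot: [[-0.006, 0.0, 1.0], [0.001, 1.0, -0.0], [-1.0, 0.001, -0.006]]
ft_force: [-11.2, 4.9, 4.4]
grip_width: -0.0001
```

Run:
```python
from h import *
d=get_image("wrist");cv2.imwrite("pics/w1.png",d["img"][:,:,::-1]);np.save("pics/w1.npy",d,allow_pickle=True)
print(d["T"].round(3)); s=sensors.observe();print(s["position"],s["ft_force"])
```

```text
[[ 0.001 -0.946 -0.323  0.338]
 [ 1.     0.001 -0.001  0.119]
 [ 0.002 -0.323  0.946  0.176]
 [ 0.     0.     0.     1.   ]]
[0.4226014  0.11913075 0.05868702] [-5.82172313 -0.10025067  1.3896638 ]
```

View pics/w1.png

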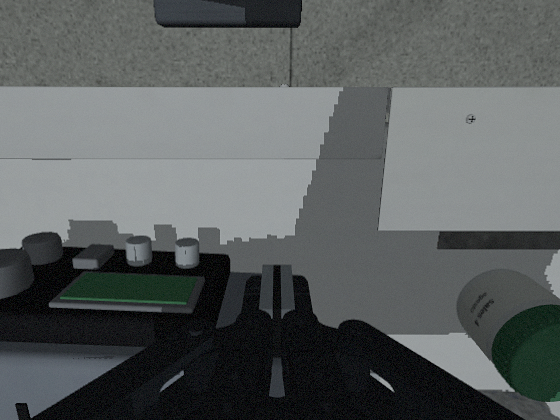

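The wrist view shows the closed fingers at px x≈245–310 on the bare grey end. The panel edge is at px ≈230, so they are clear of it. Contact reads about 6–11 N. I'll keep going.

Request:
arm_command(plan=[[[0,0,0.2,0,0,0],[0,0,0.4,0,0,0],[0,0,0.6,0,0,0],[0,0,0.7,0,0,0],[0,0,-0.5,0,0,0],[-1,0,-1.6,0,0,0],[-3,0,-1.6,0,0,0],[-3,-2,-1.6,0,0,0],[-3,-4,-1.6,0,0,0],[-3,-5,-1.6,0,0,0]]])

```text
time_s: 3.35
position: [0.3841, -0.0086, 0.1346]
tool_rot: [[0.002, 0.001, 1.0], [-0.001, 1.0, -0.001], [-1.0, -0.001, 0.002]]
ft_force: [0.4, 0.8, -0.8]
grip_width: 0.0
```

Request:
arm_command(plan=[[[0,-1.72,0,0,0,0],[0,-1.72,0,0,0,0],[2,-1.72,0,0,0,0],[3,-1.72,0,0,0,0],[3,-1.72,0,0,0,0],[3,-1.72,0,0,0,0]]])

```text
time_s: 3.95
position: [0.3843, -0.049, 0.0594]
tool_rot: [[-0.0, -0.0, 1.0], [0.0, 1.0, 0.0], [-1.0, 0.0, -0.0]]
ft_force: [0.4, 0.5, 0.9]
grip_width: -0.0
```

Request:
arm_command(plan=[[[0,0,0.5,0,0,0],[0,0,0.9,0,0,0],[0,0,1.2,0,0,0],[0,0,1.4,0,0,0],[0,0,1.6,0,0,0],[0,0,1.8,0,0,0],[0,0,2.0,0,0,0],[0,0,2.2,0,0,0]]])

```text
time_s: 4.75
position: [0.438, -0.0487, 0.0592]
tool_rot: [[-0.003, -0.001, 1.0], [0.0, 1.0, 0.001], [-1.0, 0.0, -0.003]]
ft_force: [-8.0, -3.5, 0.3]
grip_width: 0.0
```

Run:
```python
from h import *
d=get_image("wrist");e=get_image("top")
np.save("pics/t2.npy",e,allow_pickle=True)
a=cv2.resize(d["img"][:,:,::-1],(400,300))
b=cv2.resize(e["img"][180:285,195:335,::-1],(400,300),interpolation=cv2.INTER_CUBIC)
cv2.imwrite("pics/m2.png",np.hstack([a,b]))
```

```text
(no output)
```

View pics/m2.png

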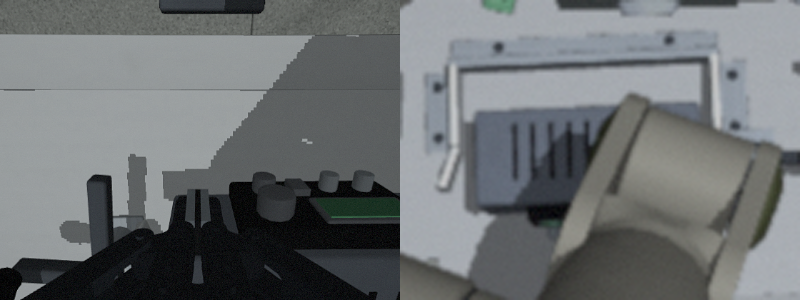

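Supply advanced and nearly square. The fingers (px 172–222) are on the right grey end, just clear of the panel at px 230. I'll continue the right push, then go back to the left.

Request:
arm_command(plan=[[[0,0,0.2,0,0,0],[0,0,0.4,0,0,0],[0,0,0.6,0,0,0],[0,0,0.8,0,0,0],[0,0,1.0,0,0,0],[0,0,0.0,0,0,0],[-1,0,-1.6,0,0,0],[-3,0,-1.6,0,0,0],[-3,2,-1.6,0,0,0],[-3,4,-1.6,0,0,0]]])

```text
time_s: 5.85
position: [0.4, 0.0511, 0.1359]
tool_rot: [[0.005, 0.004, 1.0], [-0.001, 1.0, -0.004], [-1.0, -0.001, 0.005]]
ft_force: [0.9, 0.1, 0.3]
grip_width: -0.0002
```

Request:
arm_command(plan=[[[0,2.72,0,0,0,0],[0,2.72,0,0,0,0],[2,2.72,0,0,0,0],[3,2.72,0,0,0,0],[3,2.72,0,0,0,0],[3,2.72,0,0,0,0]]])

```text
time_s: 6.45
position: [0.3997, 0.1189, 0.0597]
tool_rot: [[0.001, 0.0, 1.0], [0.0, 1.0, -0.0], [-1.0, 0.0, 0.001]]
ft_force: [0.7, 0.5, 0.9]
grip_width: 0.0
```

Run:
```python
from h import *
d=get_image("wrist");e=get_image("top")
np.save("pics/t3.npy",e,allow_pickle=True)
a=cv2.resize(d["img"][:,:,::-1],(320,240));a=cv2.copyMakeBorder(a,0,120,0,0,cv2.BORDER_CONSTANT)
b=cv2.resize(e["img"][180:285,195:335,::-1],(480,360),interpolation=cv2.INTER_CUBIC)
cv2.imwrite("pics/m3.png",np.hstack([a,b]))
```

```text
(no output)
```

View pics/m3.png

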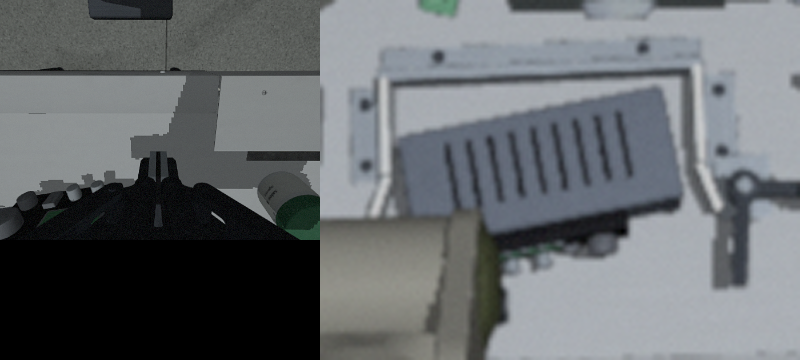

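Run:
```python
from h import *
t=load("t3")
for k,(u,v) in dict(BL=(398,138),BR=(660,88),FR=(682,200)).items(): print(k,(ray(t,195+(u-320)/3.43,180+v/3.43,.075)*1000)[:2].round(1))
```

```text
BL [528.  138.7]
BR [560.5 -54.7]
FR [476.9 -68.4]
```

Yaw is about +9.5°. The right back corner is about 21 mm from the stop and the left about 54 mm. Now a left push of about 40 mm.

Request:
arm_command(plan=[[[0,0,0.6,0,0,0],[0,0,1.1,0,0,0],[0,0,1.4,0,0,0],[0,0,1.6,0,0,0],[0,0,1.8,0,0,0],[0,0,2.0,0,0,0],[0,0,2.2,0,0,0],[0,0,2.4,0,0,0],[0,0,2.6,0,0,0],[0,0,2.8,0,0,0]]])

```text
time_s: 7.55
position: [0.4669, 0.1193, 0.0589]
tool_rot: [[-0.005, 0.0, 1.0], [0.001, 1.0, -0.0], [-1.0, 0.001, -0.005]]
ft_force: [-7.9, 5.5, 1.2]
grip_width: -0.0003
```

Request:
arm_command(plan=[[[0,0,0.15,0,0,0],[0,0,-1,0,0,0],[-1,0,-2.6,0,0,0],[-3,0,-2.6,0,0,0],[-3,-2,-2.6,0,0,0],[-3,-4,-2.6,0,0,0],[-3,-6,-2.6,0,0,0],[-3,-6.75,-2.2,0,0,0],[-1,-6.75,-2.2,0,0,0],[0,-6.75,-2.2,0,0,0]]])

```text
time_s: 8.55
position: [0.4136, -0.0506, 0.0576]
tool_rot: [[0.0, 0.002, 1.0], [0.0, 1.0, -0.002], [-1.0, 0.0, 0.0]]
ft_force: [-0.5, -0.5, -0.7]
grip_width: -0.0
```

Run:
```python
from h import *
d=get_image("wrist");e=get_image("top")
np.save("pics/t4.npy",e,allow_pickle=True)
a=cv2.resize(d["img"][:,:,::-1],(320,240));a=cv2.copyMakeBorder(a,0,120,0,0,cv2.BORDER_CONSTANT)
b=cv2.resize(e["img"][180:285,195:335,::-1],(480,360),interpolation=cv2.INTER_CUBIC)
cv2.imwrite("pics/m4.png",np.hstack([a,b]))
```

```text
(no output)
```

View pics/m4.png

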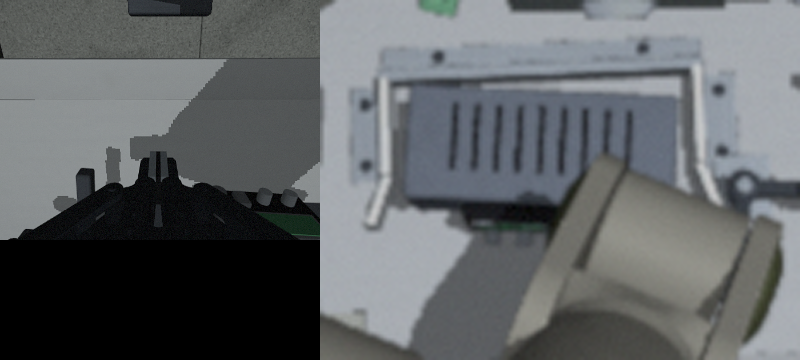

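Left back is now about 20 mm from the stop and right about 27 mm; the fingers are lined up on the right end. Now a right push of about 25 mm.

Request:
arm_command(plan=[[[0,0,0.8,0,0,0],[0,0,1.4,0,0,0],[0,0,1.6,0,0,0],[0,0,1.8,0,0,0],[0,0,2.0,0,0,0],[0,0,2.2,0,0,0],[0,0,2.4,0,0,0],[0,0,2.6,0,0,0]]])

```text
time_s: 9.45
position: [0.4771, -0.0498, 0.0589]
tool_rot: [[-0.005, -0.001, 1.0], [0.0, 1.0, 0.001], [-1.0, 0.0, -0.005]]
ft_force: [-7.7, -4.4, 0.8]
grip_width: -0.0002
```

Request:
arm_command(plan=[[[0,0,0.1,0,0,0],[0,0,0.2,0,0,0],[0,0,0.2,0,0,0]]])

```text
time_s: 9.75
position: [0.4824, -0.0497, 0.059]
tool_rot: [[-0.004, -0.0, 1.0], [0.0, 1.0, 0.0], [-1.0, 0.0, -0.004]]
ft_force: [-4.8, -1.7, 0.8]
grip_width: -0.0001
```

Request:
arm_command(plan=[[[0,0,-1,0,0,0],[-1,0,-2.6,0,0,0],[-3,0,-2.6,0,0,0],[-3,2,-2.6,0,0,0],[-3,4,-2.6,0,0,0],[-3,6,-2.2,0,0,0],[-3,6.72,-2,0,0,0],[-1,6.72,-2,0,0,0],[0,6.72,-2,0,0,0],[0,6.72,-1.3,0,0,0]]])

```text
time_s: 10.75
position: [0.4481, 0.1184, 0.0564]
tool_rot: [[-0.008, -0.001, 1.0], [-0.0, 1.0, 0.001], [-1.0, -0.0, -0.008]]
ft_force: [1.0, -0.7, 0.3]
grip_width: -0.0
```

Request:
arm_command(plan=[[[0,0,0.3,0,0,0],[0,0,0.5,0,0,0],[0,0,0.7,0,0,0],[0,0,0.9,0,0,0],[0,0,1.1,0,0,0],[0,0,1.2,0,0,0]]])

```text
time_s: 11.35
position: [0.4798, 0.1183, 0.0588]
tool_rot: [[-0.004, -0.0, 1.0], [0.0, 1.0, 0.0], [-1.0, 0.0, -0.004]]
ft_force: [-9.4, 2.3, 3.0]
grip_width: 0.0001
```

Request:
arm_command(plan=[[[0,0,0.08,0,0,0],[0,0,0.14,0,0,0],[0,0,0.14,0,0,0]]])

```text
time_s: 11.65
position: [0.4829, 0.1184, 0.0588]
tool_rot: [[-0.005, -0.0, 1.0], [0.0, 1.0, 0.0], [-1.0, 0.0, -0.005]]
ft_force: [-7.4, 1.5, 0.0]
grip_width: -0.0001
```

Not yet at the stop, since the force is still only sliding friction. I'll keep going in small increments.

Request:
arm_command(plan=[[[0,0,0.06,0,0,0],[0,0,0.12,0,0,0],[0,0,0.12,0,0,0]]])

```text
time_s: 11.95
position: [0.4839, 0.1186, 0.0587]
tool_rot: [[-0.009, -0.0, 1.0], [0.0, 1.0, 0.0], [-1.0, 0.0, -0.009]]
ft_force: [-15.6, 2.5, 7.9]
grip_width: 0.0001
```

Request:
arm_command(plan=[[[0,0,-1,0,0,0],[-1,0,-2.6,0,0,0],[-3,0,-2.6,0,0,0],[-3,-2,-2.6,0,0,0],[-3,-4,-2.6,0,0,0],[-3,-6,-2.2,0,0,0],[-3,-6.75,-2,0,0,0],[-1,-6.75,-2,0,0,0],[0,-6.75,-2,0,0,0],[0,-6.75,-0.8,0,0,0]]])

```text
time_s: 12.95
position: [0.4639, -0.0499, 0.0562]
tool_rot: [[-0.009, 0.002, 1.0], [0.003, 1.0, -0.002], [-1.0, 0.003, -0.009]]
ft_force: [1.0, -0.0, -0.3]
grip_width: -0.0
```

Request:
arm_command(plan=[[[0,0,0.3,0,0,0],[0,0,0.5,0,0,0],[0,0,0.7,0,0,0],[0,0,0.8,0,0,0],[0,0,0.84,0,0,0]]])

```text
time_s: 13.45
position: [0.487, -0.0504, 0.059]
tool_rot: [[-0.004, -0.001, 1.0], [0.0, 1.0, 0.001], [-1.0, 0.0, -0.004]]
ft_force: [-8.2, -2.2, 1.5]
grip_width: 0.0
```

Request:
arm_command(plan=[[[0,0,0.06,0,0,0],[0,0,0.12,0,0,0],[0,0,0.12,0,0,0]]])

```text
time_s: 13.75
position: [0.4873, -0.0494, 0.0585]
tool_rot: [[-0.01, -0.001, 1.0], [0.003, 1.0, 0.001], [-1.0, 0.003, -0.01]]
ft_force: [-16.0, 2.5, 4.4]
grip_width: -0.0002
```

Request:
arm_command(plan=[[[0,0,0.06,0,0,0],[0,0,0.06,0,0,0],[0,0,0.06,0,0,0]]])

```text
time_s: 14.05
position: [0.4874, -0.0493, 0.0585]
tool_rot: [[-0.013, -0.001, 1.0], [0.003, 1.0, 0.001], [-1.0, 0.003, -0.013]]
ft_force: [-24.2, -1.9, 9.6]
grip_width: -0.0005
```

Right end is home too: 24 N, with no movement. The left–right difference of 3.5 mm over 168 mm is 1.2°, which matches the frame yaw. I'll re-seat the left end in case it sprang back.

Request:
arm_command(plan=[[[0,0,-1,0,0,0],[-1,0,-2.6,0,0,0],[-3,0,-2.6,0,0,0],[-3,2,-2.6,0,0,0],[-3,4,-2.6,0,0,0],[-3,6,-2.2,0,0,0],[-3,6.72,-2,0,0,0],[-1,6.72,-2,0,0,0],[0,6.72,-2,0,0,0],[0,6.72,-1,0,0,0]]])

```text
time_s: 15.05
position: [0.4642, 0.1178, 0.0564]
tool_rot: [[-0.009, -0.001, 1.0], [-0.0, 1.0, 0.001], [-1.0, -0.0, -0.009]]
ft_force: [0.5, -1.4, 1.4]
grip_width: -0.0003
```

Request:
arm_command(plan=[[[0,0,0.3,0,0,0],[0,0,0.5,0,0,0],[0,0,0.65,0,0,0],[0,0,0.75,0,0,0],[0,0,0.8,0,0,0],[0,0,0.8,0,0,0]]])

```text
time_s: 15.65
position: [0.4846, 0.1176, 0.0587]
tool_rot: [[-0.008, -0.001, 1.0], [-0.0, 1.0, 0.001], [-1.0, 0.0, -0.008]]
ft_force: [-12.3, -0.0, 3.3]
grip_width: -0.0003
```

Request:
arm_command(plan=[[[0,0,0.06,0,0,0],[0,0,0.1,0,0,0],[0,0,0.1,0,0,0]]])

```text
time_s: 15.95
position: [0.4846, 0.1177, 0.0585]
tool_rot: [[-0.014, -0.001, 1.0], [-0.0, 1.0, 0.001], [-1.0, -0.0, -0.014]]
ft_force: [-22.4, 0.2, 9.8]
grip_width: 0.0003
```

Request:
arm_command(plan=[[[0,0,-1,0,0,0],[-1,0,-3,0,0,0],[-3,0,-3,0,0,0],[-5,-2,-3,0,0,0],[-5,-4,-3,0,0,0],[-5,-6,-3,0,0,0],[-5,-8,-3,0,0,0],[-5,-9.6,-3,0,0,0],[-5,-9.6,-3,0,0,0]]], jaw=0.45)

```text
time_s: 16.85
position: [0.4157, -0.1269, 0.1844]
tool_rot: [[0.002, 0.005, 1.0], [-0.002, 1.0, -0.005], [-1.0, -0.002, 0.002]]
ft_force: [0.1, 0.4, 0.6]
grip_width: 0.0472
```

Run:
```python
from h import *
s=sensors.observe();print(s["position"],s["grip_width"],s["q"])
d=get_image("wrist");e=get_image("top")
np.save("pics/t5.npy",e,allow_pickle=True);np.save("pics/w5.npy",d,allow_pickle=True)
a=cv2.resize(d["img"][:,:,::-1],(400,300));a=cv2.copyMakeBorder(a,0,0,0,0,cv2.BORDER_CONSTANT)
b=cv2.resize(e["img"][180:285,195:335,::-1],(400,300),interpolation=cv2.INTER_CUBIC)
cv2.imwrite("pics/m5.png",np.hstack([a,b]))
```

```text
[ 0.41565847 -0.12686424  0.18443974] 0.04722895818525388 [-3.26352358e+01  1.46621647e+01  9.85184562e+01 -4.69835475e-02
  6.66800410e+01 -1.22322553e+02]
```

View pics/m5.png

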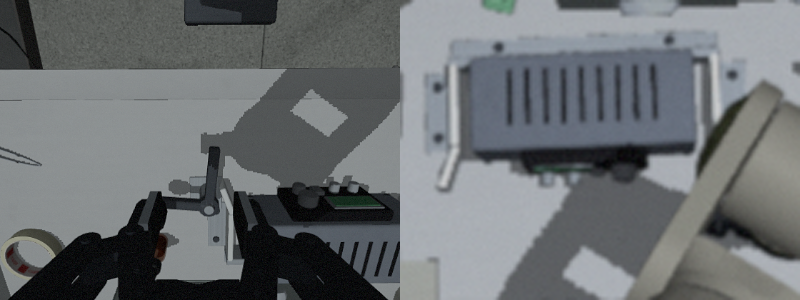

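Supply parked square against the back stop: top-view right half, top face (470–693, 55–160). The latch is still open. Next I'll turn the wrist 90° and go above the knob.

Request:
arm_command(plan=[[[0,-0.6,0.9,1.4,0,0],[0,-1.2,1.8,2.8,0,0],[0,-1.85,2.8,4.2,0,0],[0,-1.85,2.8,5.6,0,0],[0,-1.85,2.8,7,0,0],[0,-1.85,2.8,8.4,0,0],[0,-1.85,2.8,9.8,0,0],[0,-1.85,2.8,11.2,0,0],[0,-1.85,2.8,12.6,0,0],[0,-1.85,2.8,14,0,0]]])

```text
time_s: 17.95
position: [0.4858, -0.1667, 0.1841]
tool_rot: [[-0.0, 0.995, 0.101], [0.0, 0.101, -0.995], [-1.0, -0.0, -0.0]]
ft_force: [-0.5, -0.6, 0.3]
grip_width: 0.0474
```

Request:
arm_command(plan=[[[0,0,0,1,0,0],[0,0,0,1,0,0],[0,0,0,1,0,0]]])

```text
time_s: 18.25
position: [0.4859, -0.1676, 0.184]
tool_rot: [[-0.0, 1.0, 0.004], [0.0, 0.004, -1.0], [-1.0, -0.0, -0.0]]
ft_force: [0.6, 0.5, -0.1]
grip_width: 0.0469
```

Run:
```python
from h import *
d=get_image("wrist");np.save("pics/w6.npy",d,allow_pickle=True)
print(proj(d,[[.4855,-.173,.086],[.4855,-.173,.062],[.492,-.1155,.05]]).round())
cv2.imwrite("pics/m6.png",d["img"][:,:,::-1])
```

```text
[[274. 234.]
 [274. 221.]
 [284. 142.]]
```

View pics/m6.png

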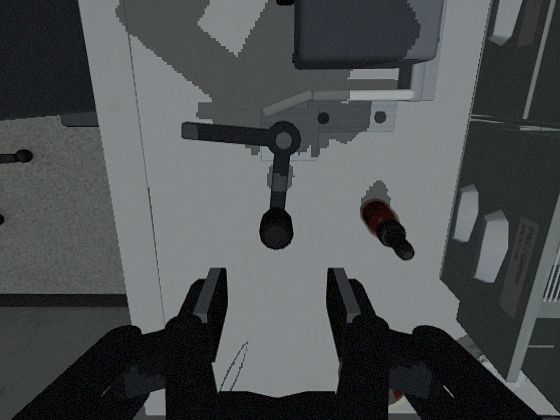

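The wrist view shows the knob at (277,231), centred between the pads and matching the estimate. The bottle is near the right finger at (385,225), so I'll turn the jaws 45° clockwise to stay clear of it and then descend.

Request:
arm_command(plan=[[[0,0.03,0.2,1.4,0,0],[0,0.03,0.2,2.8,0,0],[0,0.03,0.2,4.2,0,0],[0,0.03,0.2,5.6,0,0],[0,0.03,0.2,7,0,0],[1,0.03,0.2,7.5,0,0],[2.2,0.03,0.2,7.5,0,0],[3.2,0.03,0.2,7.5,0,0],[4.05,0.03,0.2,7.5,0,0],[4.05,0.03,0.2,7.5,0,0]]], jaw=0.52)

```text
time_s: 19.3
position: [0.4857, -0.1729, 0.0805]
tool_rot: [[-0.004, 0.708, -0.706], [0.003, -0.706, -0.708], [-1.0, -0.005, 0.001]]
ft_force: [0.4, 1.4, -0.8]
grip_width: 0.041
```

Request:
arm_command(plan=[[[0,0,0,0,0,0],[0,0,0,0,0,0],[0,0,0,0,0,0],[0,0,0,0,0,0]]], jaw=1, newtons=20)

```text
time_s: 19.7
position: [0.4869, -0.1738, 0.0834]
tool_rot: [[0.001, 0.707, -0.707], [-0.0, -0.707, -0.707], [-1.0, 0.001, -0.0]]
ft_force: [-2.4, 2.7, 4.2]
grip_width: 0.0227
```

```bash
cat > arc.py <<'E'
from h import *
import sys
p=np.array([.4905,-.1148]);s=sensors.observe();c=s["position"][:2];R=s["tool_rot"]
r0=np.hypot(*(c-p));a0=np.degrees(np.arctan2(*(c-p)[::-1]))%360
print(c,r0,a0,s["q"].round())
n=int(sys.argv[1]);st=float(sys.argv[2])
for i in range(1,n+1):
    a=np.radians(a0-st*i);r=r0
    d=np.r_[p+r*np.array([np.cos(a),np.sin(a)])-c,0]
    print([0]+list((R.T@d/.025)[1:].round(2))+[round(st*i/6,2),0,0],round(np.degrees(a),1))
E
python3 arc.py 9 6
```

```text
[ 0.48693351 -0.17383338] 0.05914101565703255 266.5426900409978 [-33.  30.  94.   0.  56.  12.]
[0, np.float64(-0.19), np.float64(0.15), 1.0, 0, 0] 260.5
[0, np.float64(-0.4), np.float64(0.29), 2.0, 0, 0] 254.5
[0, np.float64(-0.62), np.float64(0.4), 3.0, 0, 0] 248.5
[0, np.float64(-0.86), np.float64(0.48), 4.0, 0, 0] 242.5
[0, np.float64(-1.1), np.float64(0.55), 5.0, 0, 0] 236.5
[0, np.float64(-1.34), np.float64(0.58), 6.0, 0, 0] 230.5
[0, np.float64(-1.59), np.float64(0.59), 7.0, 0, 0] 224.5
[0, np.float64(-1.84), np.float64(0.58), 8.0, 0, 0] 218.5
[0, np.float64(-2.08), np.float64(0.54), 9.0, 0, 0] 212.5
```

Request:
arm_command(plan=[[[0,-0.19,0.15,1,0,0],[0,-0.4,0.29,2,0,0],[0,-0.62,0.4,3,0,0],[0,-0.86,0.48,4,0,0],[0,-1.1,0.55,5,0,0],[0,-1.34,0.58,6,0,0],[0,-1.59,0.59,7,0,0],[0,-1.84,0.58,8,0,0],[0,-2.08,0.54,9,0,0],[0,-2.08,0.54,9,0,0]]])

```text
time_s: 20.7
position: [0.4403, -0.1463, 0.0834]
tool_rot: [[0.001, -0.159, -0.987], [-0.001, -0.987, 0.159], [-1.0, 0.0, -0.001]]
ft_force: [-1.8, 1.1, 4.3]
grip_width: 0.0229
```

```bash
python3 arc.py 6 6
```

```text
[ 0.44030215 -0.1462564 ] 0.05923959703543376 212.07324786598107 [-33.  26. 102.   0.  52.  66.]
[0, np.float64(-0.19), np.float64(0.15), 1.0, 0, 0] 206.1
[0, np.float64(-0.4), np.float64(0.29), 2.0, 0, 0] 200.1
[0, np.float64(-0.63), np.float64(0.4), 3.0, 0, 0] 194.1
[0, np.float64(-0.86), np.float64(0.48), 4.0, 0, 0] 188.1
[0, np.float64(-1.1), np.float64(0.54), 5.0, 0, 0] 182.1
[0, np.float64(-1.35), np.float64(0.58), 6.0, 0, 0] 176.1
```

Request:
arm_command(plan=[[[0,-0.19,0.15,1,0,0],[0,-0.4,0.29,2,0,0],[0,-0.63,0.4,3,0,0],[0,-0.86,0.48,4,0,0],[0,-1.0,0.52,4.6,0,0],[0,-1.1,0.54,5,0,0],[0,-1.1,0.54,5,0,0]]])

```text
time_s: 21.4
position: [0.4312, -0.1172, 0.0834]
tool_rot: [[0.0, -0.629, -0.777], [-0.0, -0.777, 0.629], [-1.0, 0.0, -0.0]]
ft_force: [-4.7, 2.3, 8.4]
grip_width: 0.0228
```

```bash
python3 arc.py 4 1.5
```

```text
[ 0.43117902 -0.1171913 ] 0.059369158557525184 182.30841459417204 [-30.  25. 105.  -0.  51.  99.]
[0, np.float64(-0.05), np.float64(0.04), 0.25, 0, 0] 180.8
[0, np.float64(-0.1), np.float64(0.08), 0.5, 0, 0] 179.3
[0, np.float64(-0.14), np.float64(0.12), 0.75, 0, 0] 177.8
[0, np.float64(-0.2), np.float64(0.15), 1.0, 0, 0] 176.3
```

Request:
arm_command(plan=[[[0,-0.05,0.04,0.25,0,0],[0,-0.1,0.08,0.5,0,0],[0,-0.14,0.12,0.75,0,0],[0,-0.14,0.12,0.75,0,0]]])

```text
time_s: 21.8
position: [0.4316, -0.1156, 0.0835]
tool_rot: [[0.001, -0.687, -0.727], [-0.006, -0.727, 0.687], [-1.0, 0.004, -0.005]]
ft_force: [-7.9, -16.6, 2.7]
grip_width: 0.0231
```

At the stop: 17 N opposing and the tool held at y=-0.1156. I'll release and rise.

Request:
arm_command(plan=[[[0,0,0,0,0,0],[0,0,0,0,0,0],[0,0,0,0,0,0],[0,0,0,0,0,0],[-1,0,0,0,0,0],[-2.5,0,0,0,0,0],[-4,0,0,0,0,0],[-5,0,0,0,0,0],[-5,0,0,0,0,0]]], jaw=0.45)

```text
time_s: 22.7
position: [0.4324, -0.1132, 0.2106]
tool_rot: [[0.006, -0.688, -0.726], [-0.003, -0.726, 0.688], [-1.0, -0.002, -0.007]]
ft_force: [1.0, 0.3, -0.3]
grip_width: 0.0467
```

Run:
```python
from h import *
d=get_image("wrist");np.save("pics/w7.npy",d,allow_pickle=True)
print(sensors.observe()["position"])
cv2.imwrite("pics/m7.png",d["img"][:,:,::-1])
```

```text
[ 0.43168375 -0.11284967  0.20864707]
```

View pics/m7.png

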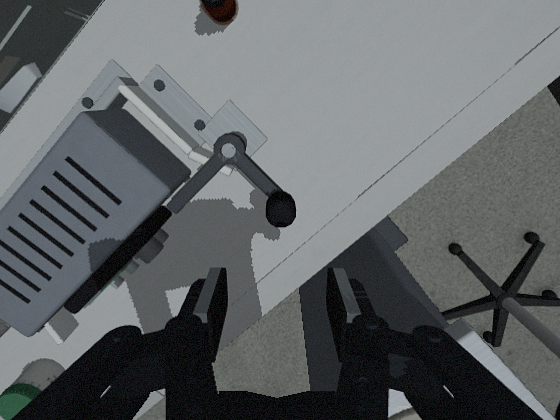

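Latch bar lies across the supply's right end, with the pivot at (231,150), knob at (281,208) and bar end near (170,205). I'll clear the arm and check from the outside cameras.

Request:
arm_command(plan=[[[-1.5,-6.7,17.4,-10,0,0],[-1.5,-6.7,17.4,-10,0,0],[-1.5,-6.7,17.4,-10,0,0],[-1.5,-6.7,17.4,-10,0,0],[-1.5,-6.7,17.4,-10,0,0],[-1.5,-6.7,17.4,-10,0,0],[-1.5,-6.7,17.4,-10,0,0],[-1.5,-6.7,17.4,-10,0,0],[-1.5,-6.7,17.4,-10,0,0],[-1.5,-6.7,17.4,-10,0,0]]])

```text
time_s: 23.75
position: [0.2286, 0.3107, 0.2442]
tool_rot: [[-0.002, 0.288, -0.958], [-0.0, -0.958, -0.288], [-1.0, -0.0, 0.002]]
ft_force: [0.6, 0.4, 0.4]
grip_width: 0.0474
```

Request:
arm_command(plan=[[[0,0,0,0,0,0],[0,0,0,0,0,0],[0,0,0,0,0,0]]])

```text
time_s: 24.05
position: [0.2313, 0.3073, 0.2445]
tool_rot: [[-0.001, 0.283, -0.959], [-0.001, -0.959, -0.283], [-1.0, 0.001, 0.001]]
ft_force: [-0.1, 1.1, -0.4]
grip_width: 0.047
```

Run:
```python
from h import *
d=get_image("side");e=get_image("top");np.save("pics/t8.npy",e,allow_pickle=True)
a=cv2.resize(d["img"][150:330,165:345,::-1],(400,400),interpolation=cv2.INTER_CUBIC)
b=cv2.resize(e["img"][180:285,195:355,::-1],(400,262),interpolation=cv2.INTER_CUBIC)
b=cv2.copyMakeBorder(b,0,138,0,0,cv2.BORDER_CONSTANT)
cv2.imwrite("pics/fin.png",np.hstack([a,b]))
t0=load("top0")["img"].astype(int)
df=np.abs(t0-e["img"].astype(int)).max(2)
for n,(u,v) in dict(slide=(178,215),pot=(177,252),bottle=(343,201),tape=(413,194),cass=(231,176),forceps=(421,255)).items():
    print(n,(df[v-15:v+15,u-20:u+20]>40).sum())
```

```text
slide 0
pot 0
bottle 0
tape 0
cass 0
forceps 0
```

The picture limit is reached, so I'll do the last check by numbers: the latch angle from the final wrist picture, and the supply's back edge from the final top picture.

Run:
```python
from h import *
w=load("w7");pv=ray(w,230,150,.05);k=ray(w,281,206,.086);b=ray(w,177,206,.05)
print("pivot",pv.round(4),"knob",k.round(4),"bar",b.round(4))
ang=lambda v:np.degrees(np.arctan2(v[1],v[0]))
print("knob leg",ang(k-pv)%360,"bar leg",ang(b-pv))
e=load("t8");K=e["img"].astype(int).sum(2)
# dark knob blob
ui,vi=np.meshgrid(range(305,345),range(225,265)); m=K[225:265,305:345]<110
print("knob top blob",ray(e,ui[m].mean(),vi[m].mean(),.08).round(4),m.sum())
# supply back & front transitions in columns
for y in (.12,.035,-.045):
    xs=np.arange(.47,.61,.003);p=proj(e,[[x,y,.075] for x in xs]);
    print(y,[(int(1000*x),int(K[int(round(v)),int(round(u))])) for x,(u,v) in zip(xs,p)][::1])
```

```text
pivot [ 0.4908 -0.1146  0.05  ] knob [ 0.436  -0.1196  0.086 ] bar [ 0.4889 -0.047   0.05  ]
knob leg 185.20218119250725 bar leg 91.61333715998977
knob top blob [ 0.4315 -0.1146  0.08  ] 49
0.12 [(470, 503), (473, 504), (476, 506), (479, 507), (482, 492), (485, 383), (488, 213), (491, 135), (494, 132), (497, 231), (500, 305), (503, 321), (506, 317), (509, 319), (512, 317), (515, 319), (518, 322), (521, 325), (524, 322), (527, 322), (530, 322), (533, 319), (536, 320), (539, 321), (542, 307), (545, 304), (548, 303), (551, 311), (554, 310), (557, 310), (560, 313), (563, 317), (566, 323), (569, 314), (572, 318), (575, 317), (578, 321), (581, 387), (584, 444), (587, 451), (590, 441), (593, 449), (596, 462), (599, 485), (602, 500), (605, 502), (608, 501)]
0.035 [(470, 439), (473, 341), (476, 207), (479, 218), (482, 206), (485, 98), (488, 90), (491, 71), (494, 56), (497, 205), (500, 292), (503, 321), (506, 329), (509, 331), (512, 326), (515, 327), (518, 312), (521, 258), (524, 210), (527, 216), (530, 226), (533, 221), (536, 220), (539, 221), (542, 224), (545, 243), (548, 268), (551, 263), (554, 262), (557, 258), (560, 266), (563, 259), (566, 270), (569, 285), (572, 302), (575, 316), (578, 325), (581, 315), (584, 422), (587, 455), (590, 452), (593, 456), (596, 466), (599, 487), (602, 499), (605, 502), (608, 501)]
-0.045 [(470, 506), (473, 503), (476, 399), (479, 246), (482, 184), (485, 182), (488, 184), (491, 153), (494, 111), (497, 123), (500, 253), (503, 318), (506, 329), (509, 332), (512, 334), (515, 335), (518, 332), (521, 329), (524, 331), (527, 334), (530, 332), (533, 331), (536, 331), (539, 332), (542, 327), (545, 330), (548, 331), (551, 330), (554, 326), (557, 331), (560, 325), (563, 329), (566, 332), (569, 324), (572, 318), (575, 320), (578, 319), (581, 300), (584, 309), (587, 381), (590, 275), (593, 279), (596, 365), (599, 382), (602, 442), (605, 491), (608, 502)]
```

Bar leg is at 91.6° and the knob at about 180–181° (frame +y is 91.2°), so the latch is closed. The supply's back edge meets the stop at both ends and the bystanders haven't moved. I'll hand it in.

```bash
python3 -c "
from rig import workorder; print(workorder.close_job())"
```

```text
the job is handed in; nothing more can be done
None
```

I walked the supply back into its frame and closed the latch across its right end. The job was handed in at about 24 s of the 67 s allowed.

- **Pushing:** I alternated pushes on the left and right bare grey ends with the closed fingers, clear of the control panel. The largest turn I measured was about 10°. At the end both sides stopped moving under 22–24 N. The finger positions gave a yaw of about 1.2°, the same as the frame's.
- **Latch:** I gripped the knob and led it round until the stop pushed back with about 17 N. The last wrist picture puts the bar leg at 91.6°, against about 91.2° for the frame's own axis. The knob reading from that picture disagreed at 185°. The top view and the tool position put it at about 180–181°.
- **Surroundings:** The before and after top views showed no change around any of the six bystanders. The arm was clear of everything at hand-in.
- **Not checked:** The picture limit was reached, so I could not view the final outside picture. I checked the supply's back edge by brightness in the saved top image instead. It lies at about x = 0.580–0.587 m, where I had measured the stop at about 0.58 m.

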